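Set the mason's dividing turntable and lock it

TASK

Push the upright pin on the round turntable dial with a fingertip to turn the dial until the black mark at its edge lines up with the one long line on the scale ring around it. Then push the lock lever's knob clockwise round to its stop, leaving the dial on the line. Leave the stone sitting centred on the dial; do not disturb the tools and stones around.

Things in the scene. Friction and masses are not known exactly. Their poses are not given: they have to be found in the camera images.
- turntable: Fixed dividing turntable on the bench; its grey base plate is 300 (x) by 360 (y) by 20 mm thick, from y = -210 to +150 mm in its own frame. Origin on the dial's axis, at bench height; z is up. The dial's flat top is 50 mm above the bench.
- dial (a joint): Angle of the dial, rad, counter-clockwise seen from above; 0 when its mark points along the turntable's own +x. It turns freely either way (no stop within reach), with friction of 0.15 N m (about 2 N at the pin), and stays where it is left.
- dial_center (a point): Centre of the dial's top face, on its axis. The dial is a pale metal disc of radius 100 mm; the stone stands on its middle.
- index_mark (a point): Outer end of the dial's index mark, 102 mm from the axis, level with the dial's top. The mark is a black radial line, 5 mm wide and 42 mm long, from the dial's edge inwards. It turns with the dial.
- target_line (a point): Inner end of the long scale line, 102 mm from the axis, level with the dial's top: the index mark's end must come here. The line is black, radial, 5 mm wide, 32 mm long, on the flat fixed ring (radius 103 to 140 mm, top flush with the dial's); the ring's other lines are only 11 mm long and 3 mm wide, and none stands within 24 degrees of the long one.
- pin (a point): Top centre of the upright round steel pin on the dial, 18 mm in diameter, 50 mm tall (its top is 100 mm above the bench), 80 mm from the axis and exactly opposite the index mark. It is fixed to the dial.
- lever (a joint): Angle of the lock lever, rad, clockwise seen from above: 0 is open (the arm points along the turntable's own -y), 1.4 is locked, against the stop (the arm points nearly along the turntable's own -x). Friction 0.1 N m (about 1.5 N at the knob); stays where it is left.
- lever_knob (a point): Top centre of the lever's upright black round knob, 20 mm in diameter and 48 mm tall (top 85 mm above the bench), at the end of the lever arm, 65 mm from the pivot. The arm below it is 14 mm wide, its top 47 mm above the bench.
- lever_pivot (a point): Point on the lever's upright pivot axis, 85 mm above the bench; the pivot is on the base plate, 160 mm from the dial's axis along the turntable's own -y.
- stone_center (a point): Centre of the loose limestone boss standing on the dial's middle: 62 by 62 mm square foot, 40 mm tall with a tapered round top, 0.3 kg. It rides round with the dial; leave it centred and do not lift it.
- flat_chisel: Bystander: loose flat steel chisel lying beside the turntable, 200 mm long along its x, 14 mm high. Origin under its middle.
- point_chisel: Bystander: loose pointed steel chisel, 190 mm long along its x, 14 mm high. Origin under its middle.
- rubbing_brick: Bystander: loose rubbing brick, 100 by 50 by 35 mm, near the turntable's far right corner. Origin under its middle.
- mallet: Bystander: round wooden mallet standing on its head, handle up; 112 mm across, 210 mm tall. Origin under its middle.
- square: Bystander: try square lying flat, blade 160 mm, wooden stock 110 mm, 14 mm high. Origin on its underside, in the blade near the stock.
- offcut: Bystander: stepped stone offcut, 70 by 50 by 60 mm. Origin under its middle.
- tin: Bystander: open metal tin, 72 mm across, 85 mm tall. Origin under its middle.
Things that resemble listed ones, but are neither listed nor needed, are in the scene too. Leave any green or red look-alike of the part that bears stone_center alone.

How it is judged:
By the outcome, as a careful person would: the job done as asked, in the order asked, and still so for the second after the job is handed in, with the robot touching nothing.
It also fails if it takes over 67 s, if anything falls off the work surface, if the arm or the gripper's body presses on something with over 40 N, if the wrist force passes 120 N, or if a joint passes its speed limit or range.

ROBOT

A 7-joint arm with a two-finger parallel gripper is mounted at the origin on the work surface. World frame = base frame: x ahead of the robot, y to its left, z up, the work surface at z = 0. Lengths are in m, angles in rad, forces in N, time in s.
With the tool pointing down it reaches from about 0.425 to 0.925 m from the base axis. Payload 6.8 kg.
Tool frame: the origin (TCP) lies midway between the tips of the shut fingers; the grasp point (between the pads) lies r.grip_point_offset behind it (r.grip_point_offset is the distance from the TCP to the grasp point, in m); z points along the fingers, y is the direction in which the jaws open and shut (so a half turn about z gives the same grasp; the last joint's range is limited). The gripper opens to 85 mm and grips with 20 to 120 N. Pads are 22 mm wide; open, the fingers measure 114 mm over their backs; the gripper's body (76 mm by 85 mm) begins 54 mm behind the grasp point. The pads swing forward as they close: fully open they stand 13 mm farther back than shut.
Start: joints at [-1.384, 0.477, 0.022, 1.555, -0.011, 1.109, -0.083], TCP at [0.196, 0.646, 0.231] pointing down, gripper open.
Joint ranges: [-2.96, 2.96], [-0.34, 2.1], [-1.41, 1.46], [0.24, 2.44], [-1.37, 4.51], [0.17, 1.92], [-2.96, 2.96]. Speed limits (rad/s): [2.39, 2.39, 3.14, 3.14, 3.14, 3.14, 3.14].

INTERFACE

Orientations are given as a rotation vector (axis times angle).
In Python, from bench import r gives the robot as it stands. The module is installed in compiled form; this text tells all that it offers.
- The arm moves only by the tool play_rows, never from a script. Its argument "deltas" is a list of rows, each a list of 3 entries, a list of its own where there are three numbers: the finger opening in mm, from 0 to 85.4, then the shift along the tool's x, y, z in mm, then the turn, a rotation vector about the tool's x, y, z in rad. A call has 1 to 8 rows; each row is the pose to reach, as a shift and turn from the pose measured when the call began, along the tool's axes at that moment; what a row does not reach only later rows make up. A row lasts 1/8 s, in which the tool goes at most 62.5 mm and 10.7 degrees, less where a joint would pass 70% of its speed; a pose out of reach is approached as far as the arm can. A call with a gripper value outside its range is refused whole. The fingers move at their own pace and stop on an object; "squeeze" is the grip in N (left out, the last holds). Time passes only in rows, so rows that repeat a pose let the fingers close. It gives the time, the measured TCP pose, the force and the opening at its end, in the units of the state.
- r.get_obs(): the state, without advancing time (a new reading comes with each control period).
- r.grab_frame(name): name is "side" or "top" or "wrist"; returns (picture, depth): 420x560x3 uint8, red, green, blue; 420x560 float32, m along the optical axis (not along the pixel's ray), 0 where there is no reading.
- r.camera_model(name): a dict with "mtx" (3x3 intrinsics, pixels), "D" ([k1, k2, p1, p2, k3] as OpenCV has them; the pictures are not rectified), "rvec" (rotation vector, rad) and "tvec" (3), from world to camera coordinates, as OpenCV has them; the wrist camera has in their place "T_tool_cam" (4x4, takes a point from camera to tool coordinates, whose origin is the TCP and whose axes are the flange's). Camera axes: x right, y down, z forward; pixel columns grow to the right and rows downward; lengths in m; the calibration is good to about 2 mm. A picture is of the moment at which its call begins: read the wrist's pose just before it. camera_model takes no time and is no camera call.
- r.hand_in(): hands the job in, once; it reports no verdict.
The state is a dict: "clock": time; "joints": joint angles; "qvel": joint speeds; "tau": joint torques, N m; "tcp_pos": TCP position; "orientation": TCP orientation; "contact_force": force on the tool from outside, world axes, zero at the start; "moment": the same for the moment, N m; "grip_width": finger opening in m.
Only numpy, scipy, OpenCV 4.12 (cv2) and the standard library are available. Lean on these libraries where they do the work, as an engineer would, in place of code of your own. Each camera call takes 0.05 s, during which the arm holds its last target. There are 200 camera calls.

## Working session

There is one attempt and no reset: what is moved stays moved. The work goes in short steps, Python scripts to look and compute and a tool call to move; the robot and the scene stay as the last step left them, time stands still between calls to the robot, and variables do not carry over. Pictures are saved under pics/ and viewed, about 8 in all and at most 12, crops included, and the job is handed in when it is done.

Besides the shell and the picture viewer there is one more tool, called as name(argument=value, ...) on one line, values as JSON. play_rows: Moves the arm, as the interface text tells. Its arguments: {"type":"object","properties":{"deltas":{"type":"array"},"squeeze":{"type":"number"}},"required":["deltas"]}

```bash
mkdir -p pics
cat > h.py <<'E'
import numpy as np, cv2
from bench import r
from scipy.spatial.transform import Rotation as R
def grab(n,f):
    p,d=r.grab_frame(n); cv2.imwrite('pics/'+f,p[:,:,::-1]); np.save('pics/'+f+'.npy',d); return p,d
def cast(n,uv,z):
    m=r.camera_model(n); K=np.array(m['mtx']);D=np.array(m['D'])
    u=cv2.undistortPoints(np.array(uv,float).reshape(-1,1,2),K,D).reshape(-1,2)
    d=np.c_[u,np.ones(len(u))]
    if 'rvec' in m:
        Rm=cv2.Rodrigues(np.array(m['rvec'],float))[0]; t=np.array(m['tvec'],float).ravel()
        o=-Rm.T@t; d=d@Rm
    else:
        s=r.get_obs(); Rt=R.from_rotvec(s['orientation']).as_matrix(); T=np.array(m['T_tool_cam'])
        o=Rt@T[:3,3]+s['tcp_pos']; d=d@(Rt@T[:3,:3]).T
    return o+d*((z-o[2])/d[:,2])[:,None]
def proj(n,P):
    m=r.camera_model(n)
    return cv2.projectPoints(np.array(P,float).reshape(-1,1,3),np.array(m['rvec'],float),np.array(m['tvec'],float),np.array(m['mtx']),np.array(m['D']))[0].reshape(-1,2)
E
python3 - <<'E'
from h import *
print(r.get_obs(), r.grip_point_offset)
grab('top','top1.png');grab('side','side1.png')
E
```

```text
{'clock': 0.0, 'joints': array([-1.38413097,  0.4777872 ,  0.02234415,  1.55649672, -0.01151366,
        1.10926015, -0.08308745]), 'qvel': array([ 0.00057363,  0.00104224,  0.00023194,  0.00030234,  0.00164726,
        0.00088038, -0.00029488]), 'tau': array([-5.79111420e-04, -5.96457875e+01,  1.60767663e+00, -2.81211179e+01,
        1.24407856e-02,  9.40245140e-03,  1.56369816e-05]), 'tcp_pos': array([0.19593678, 0.64530548, 0.23031532]), 'orientation': array([-4.61283928e-01, -3.10739668e+00,  2.85507460e-03]), 'contact_force': array([ 0.15897821, -0.5002343 ,  0.91150735]), 'moment': array([ 0.00121969, -0.0079037 , -0.03312863]), 'grip_width': 0.08541556215332706} 0.0187
```

View pics/top1.png

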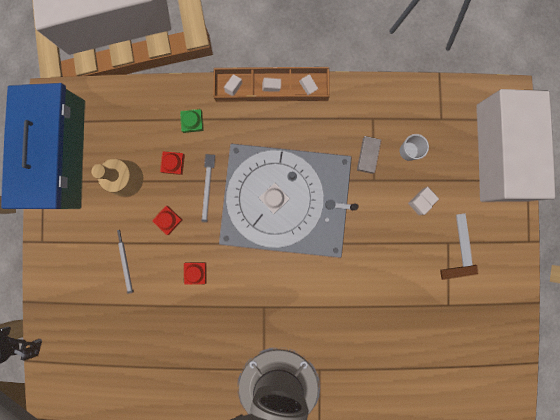

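View pics/side1.png

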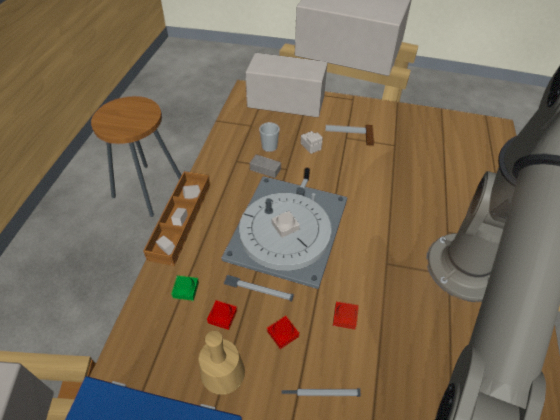

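The top view shows the turntable at about (274,198), with the pin at (292,176) and the lever knob at (353,207). The dark radial lines are at (258,219), inside the dial and opposite the pin, so the index mark; and at (281,157), on the ring, so the long line. I'll check both in a close crop.

Run:
```python
from h import *
p=cv2.imread('pics/top1.png')
c=cv2.resize(p[138:262,214:366],None,fx=5,fy=5,interpolation=cv2.INTER_CUBIC)
cv2.imwrite('pics/crop1.png',c[:600])
print(r.camera_model('top')); print(cast('top',[[274,198]],.05), proj('top',[[0,0,0]]))
# long lines: dark blobs on pale region
g=cv2.cvtColor(p,cv2.COLOR_BGR2GRAY); m=(g<75).astype('uint8'); 
n,l,s,ct=cv2.connectedComponentsWithStats(m[138:262,214:366])
for i in range(1,n):
    if s[i,4]>6: print(s[i],ct[i]+[214,138],cast('top',[ct[i]+[214,138]],.05)[0])
```

```text
{'mtx': array([[457.5463973 ,   0.        , 282.655589  ],
       [  0.        , 457.5463973 , 198.11737698],
       [  0.        ,   0.        ,   1.        ]]), 'D': array([-0.12964131,  0.        ,  0.        ,  0.        ,  0.        ]), 'rvec': array([ 2.18372991, -2.18525205,  0.04798134]), 'tvec': array([-0.01306908,  0.56341764,  1.32136369])}
[[0.56180011 0.01072619 0.05      ]] [[278.23690269 388.61022924]]
[136  66   8   6  43] [353.58139535 206.53488372] [ 0.53717913 -0.21609526  0.05      ]
```

View pics/crop1.png

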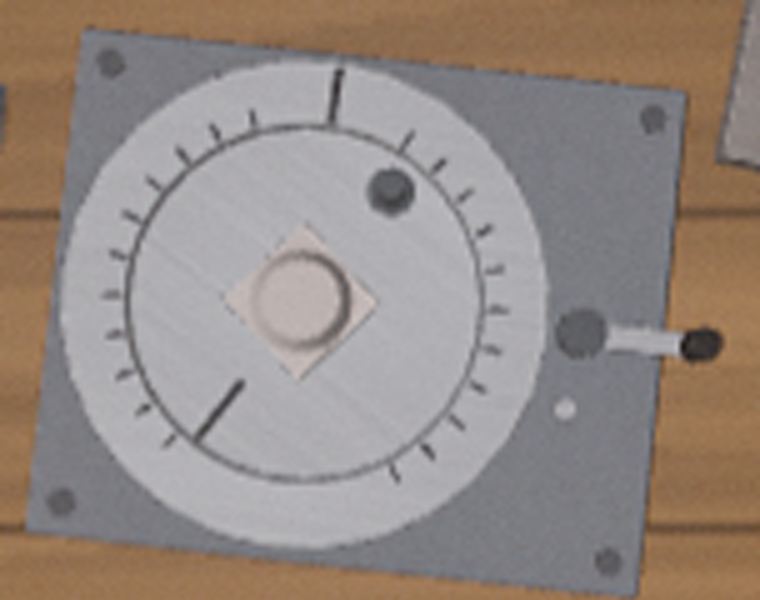

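Candidates:
- **Index mark:** the black line on the dial, crop (220,410), full image (258,219). It is directly opposite the pin.
- **Target:** the line on the ring, crop (337,97), full image (281,157). It is the only long one.
- **Pin:** grey post on the dial, crop (391,190). The grey lever pivot at crop (580,333) and the base bolts could be taken for it.
- **Lever knob:** black, crop (701,344).
- **Stone:** the pale one on the dial. The red and green ones are decoys.

The mark has to go about 152° clockwise.

```bash
cat >> h.py <<'E'
def tool(P,yaw=None):
    "shift (mm) and z-turn in current tool frame to put TCP at P with tool y axis at world yaw (deg), tool down"
    s=r.get_obs(); Rt=R.from_rotvec(s['orientation']).as_matrix()
    sh=Rt.T@(np.array(P)-s['tcp_pos'])*1000
    out=[np.round(sh,1)]
    if yaw is not None:
        a=np.radians(yaw); y=np.array([np.cos(a),np.sin(a),0]); z=np.array([0,0,-1.]); x=np.cross(y,z)
        out.append(np.round(R.from_matrix(Rt.T@np.c_[x,y,z]).as_rotvec(),3))
    return out
E
python3 - <<'E'
from h import *
f=lambda c:(np.array(c,float)+.5)/5-.5+[214,138]
c=cast('top',[f([304,303])],.05)[0]
for n,q,z in [('mark',[203,438],.05),('targ',[332,124],.05),('pin',[391,188],.1),('pivot',[580,333],.085),('knob',[701,344],.085)]:
    P=cast('top',[f(q)],z)[0]; d=P-c; print(n,P.round(4),np.hypot(d[0],d[1]).round(4),np.degrees(np.arctan2(d[1],d[0])).round(1))
print(c)
C=c+[0,0,.25]
print(tool([c[0]-.06,c[1]-.06,.36],53)); print(r.camera_model('wrist')['T_tool_cam'], r.camera_model('wrist')['mtx'])
E
```

```text
mark [0.4843 0.0671 0.05  ] 0.096 143.2
targ [ 0.664  -0.0064  0.05  ] 0.104 -8.8
pin [ 0.6216 -0.0399  0.1   ] 0.078 -39.3
pivot [ 0.5423 -0.1446  0.085 ] 0.1553 -97.0
knob [ 0.5361 -0.2118  0.085 ] 0.2228 -96.5
[0.56122759 0.00958469 0.05      ]
[array([-494.3, -577.3, -128.6]), array([-0.002,  0.   ,  0.351])]
[[ 9.88724301e-04 -9.46256966e-01 -3.23414250e-01  8.43141900e-02]
 [ 9.99999326e-01  7.38764665e-04  8.95639026e-04 -1.04352293e-03]
 [-6.08577647e-04 -3.23414918e-01  9.46257058e-01 -1.41816772e-01]
 [ 0.00000000e+00  0.00000000e+00  0.00000000e+00  1.00000000e+00]] [[335.52706776   0.         279.90874145]
 [  0.         335.52706776 207.45644374]
 [  0.           0.           1.        ]]
```

Run:
```python
from h import *
print(tool([.38,.35,.26],60),tool([.561,.01,.26],53))
```

```text
[array([-261.9, -229.2,  -29.2]), array([-0.002,  0.   ,  0.229])] [array([-533.9, -502. ,  -28.7]), array([-0.002,  0.   ,  0.351])]
```

play_rows(deltas=[[26,[-40,-35,-29],[0,0,0.05]],[26,[-80,-75,-29],[0,0,0.1]],[26,[-122,-115,-29],[0,0,0.15]],[26,[-165,-155,-29],[0,0,0.2]],[26,[-208,-195,-29],[0,0,0.25]],[26,[-250,-235,-29],[0,0,0.3]],[26,[-292,-275,-29],[0,0,0.35]],[26,[-334,-314,-29],[0,0,0.35]]])

```text
clock: 1.1
tcp_pos: [0.4248, 0.246, 0.2599]
orientation: [0.996, 2.98, -0.003]
contact_force: [1.7, 1.1, -0.4]
grip_width: 0.0258
```

Run:
```python
from h import *
print(tool([.561,.01,.26],53))
```

```text
[array([-2.508e+02, -1.067e+02,  2.000e-01]), array([-0.002,  0.001,  0.001])]
```

play_rows(deltas=[[26,[-50,-21,0],[0,0,0]],[26,[-100,-43,0],[0,0,0]],[26,[-150,-64,0],[0,0,0]],[26,[-200,-85,0],[0,0,0]],[26,[-251,-107,0],[0,0,0]],[26,[-251,-107,0],[0,0,0]],[26,[-251,-107,0],[0,0,0]]])

```text
clock: 1.98
tcp_pos: [0.5606, 0.01, 0.2597]
orientation: [-0.996, -2.978, 0.003]
contact_force: [0.0, -0.2, 0.5]
grip_width: 0.0261
```

Run:
```python
from h import *
o=r.get_obs();print(o['clock'],o['tcp_pos'],o['joints'].round(2))
grab('wrist','w1.png');
```

```text
1.975 [0.56055583 0.00997499 0.25967716] [-0.51  0.28  0.47  1.82 -0.14  1.08  0.93]
```

View pics/w1.png

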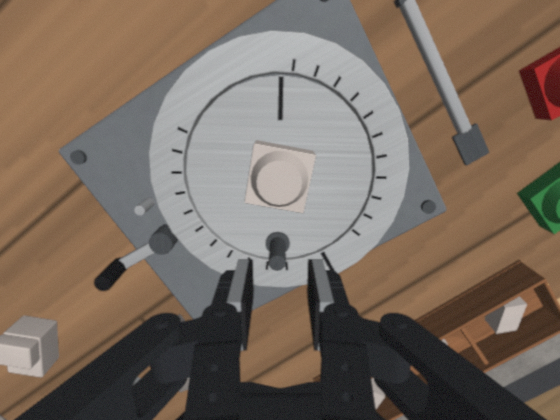

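Wrist view: mark runs from (281,78) to (280,120), pin top is at about (277,243), the long line runs from (323,252) to (336,273), and the knob is at about (110,270). Next I'll fit these on the z = 50 mm plane.

```bash
cat >> h.py <<'E'
from scipy.optimize import least_squares
def dial(p,c0,ta=None,ma=None):
    "polar scan of a picture (wrist) on plane z=.05: centre from groove, dark sectors' angles"
    g=cv2.cvtColor(p,cv2.COLOR_RGB2GRAY).astype(float); ys,xs=np.mgrid[:420,:560]
    P=cast('wrist',np.c_[xs.ravel(),ys.ravel()],.05)[:,:2]; v=g.ravel()
    c=np.array(c0,float)
    for _ in range(4):
        d=P-c; rr=np.hypot(*d.T); k=(abs(rr-.1015)<.007)&(v<120)
        s=least_squares(lambda q:np.hypot(P[k,0]-q[0],P[k,1]-q[1])-q[2],[*c,.1015],loss='soft_l1',f_scale=.001).x; c=s[:2]
    d=P-c; rr=np.hypot(*d.T); a=np.degrees(np.arctan2(d[:,1],d[:,0]))
    def sector(lo,hi,a0):
        da=(a-a0+180)%360-180; k=(rr>lo)&(rr<hi)&(abs(da)<7)&(v<90)
        return a0+da[k].mean() if k.any() else None, int(k.sum())
    return s,sector
E
python3 - <<'E'
from h import *
p=cv2.imread('pics/w1.png')[:,:,::-1].copy()
s,sec=dial(p,[.561,.0096]); print(s)
print('mark',sec(.065,.095,143),'target',sec(.116,.132,-8.8))
for n,uv,z in [('pin',[277,243],.1),('knob',[104,281],.085),('pivot',[162,238],.085),('stonetop',[279,180],.09)]:
    P=cast('wrist',[uv],z)[0];d=P[:2]-s[:2];print(n,P.round(4),np.hypot(*d).round(4),np.degrees(np.arctan2(d[1],d[0])).round(1))
E
```

```text
[0.55796131 0.00890256 0.10163159]
mark (np.float64(141.65703370876972), 123) target (np.float64(-8.635381518858894), 49)
pin [ 0.6027 -0.0262  0.1   ] 0.0569 -38.1
knob [ 0.532  -0.2081  0.085 ] 0.2186 -96.8
pivot [ 0.5327 -0.1222  0.085 ] 0.1335 -100.9
stonetop [0.5549 0.0122 0.09  ] 0.0045 133.4
```

Run:
```python
from h import *
print(tool([.6208,-.0407,.062],51.7))
```

```text
[array([-79.3,  -4.6, 197.7]), array([-0.002, -0.001,  0.025])]
```

play_rows(deltas=[[32,[-40,-2,30],[0,0,0.025]],[32,[-79,-5,80],[0,0,0.025]],[32,[-79,-5,125],[0,0,0.025]],[32,[-79,-5,155],[0,0,0.025]],[32,[-79,-5,180],[0,0,0.025]],[32,[-79,-5,198],[0,0,0.025]],[32,[-79,-5,198],[0,0,0.025]],[32,[-79,-5,198],[0,0,0.025]]])

```text
clock: 3.02
tcp_pos: [0.621, -0.0405, 0.0627]
orientation: [1.03, 2.968, -0.001]
contact_force: [0.5, -0.3, -0.4]
grip_width: 0.0319
```

play_rows(deltas=[[30,[0.3,-7,0],[0,0,0.087]],[30,[1.2,-13.9,0],[0,0,0.175]],[30,[2.7,-20.7,0],[0,0,0.262]],[30,[4.8,-27.4,0],[0,0,0.349]],[30,[7.5,-33.8,0],[0,0,0.436]],[30,[10.7,-40,0],[0,0,0.524]],[30,[14.5,-45.9,0],[0,0,0.611]],[30,[18.7,-51.4,0],[0,0,0.698]]])

```text
clock: 4.03
tcp_pos: [0.5761, -0.069, 0.0642]
orientation: [1.984, 2.432, 0.003]
contact_force: [2.1, 0.6, -2.8]
grip_width: 0.0302
```

```bash
cat >> h.py <<'E'
C=np.array([.558,.0089])
def ph(c=C):
    s=r.get_obs(); d=s['tcp_pos'][:2]-c; y=R.from_rotvec(s['orientation']).as_matrix()[:,1]
    print('tcp r',np.hypot(*d).round(4),'ang',np.degrees(np.arctan2(d[1],d[0])).round(2),'tool y',np.degrees(np.arctan2(y[1],y[0])).round(2),'F',np.round(s['contact_force'],1),'q7',s['joints'].round(2)[6],'t',s['clock'])
def arc(P,c,z,th,yawoff):
    "deltas for row at polar angle th (deg) radius P"
    a=np.radians(th); return tool([c[0]+P*np.cos(a),c[1]+P*np.sin(a),z],th+yawoff)
E
python3 - <<'E'
from h import *
ph()
for t in range(-83,-119,-5): print(arc(.08,C,.062,t,90))
E
```

```text
tcp r 0.0799 ang -76.9 tool y 11.58 F [ 2.1  0.6 -2.8] q7 0.65 t 4.025
[array([ 0.2, -8.5,  2.2]), array([0.004, 0.001, 0.08 ])]
[array([  1. , -15.4,   2.2]), array([0.004, 0.001, 0.167])]
[array([  2.5, -22.3,   2.1]), array([0.004, 0.001, 0.254])]
[array([  4.5, -28.9,   2.1]), array([0.004, 0.001, 0.342])]
[array([  7.2, -35.4,   2.1]), array([0.004, 0.   , 0.429])]
[array([ 10.3, -41.6,   2.1]), array([0.004, 0.   , 0.516])]
[array([ 14.1, -47.5,   2. ]), array([0.004, 0.   , 0.604])]
[array([ 18.3, -53.1,   2. ]), array([ 0.004, -0.   ,  0.691])]
```

play_rows(deltas=[[30,[0.2,-8.5,2],[0,0,0.08]],[30,[1,-15.4,2],[0,0,0.167]],[30,[2.5,-22.3,2],[0,0,0.254]],[30,[4.5,-28.9,2],[0,0,0.342]],[30,[7.2,-35.4,2],[0,0,0.429]],[30,[10.3,-41.6,2],[0,0,0.516]],[30,[14.1,-47.5,2],[0,0,0.604]],[30,[18.3,-53,2],[0,0,0.691]]])

```text
clock: 5.03
tcp_pos: [0.5228, -0.0619, 0.0639]
orientation: [2.691, 1.611, 0.012]
contact_force: [1.6, -1.6, 2.8]
grip_width: 0.03
```

Run:
```python
from h import *
ph(); print(r.get_obs()['joints'].round(2))
for t in range(-123,-159,-5): print(arc(.08,C,.062,t,90))
```

```text
tcp r 0.079 ang -116.43 tool y -28.18 F [ 1.6 -1.6  2.8] q7 0.12 t 5.025
[-0.59  0.59  0.77  2.09 -0.65  0.7   0.12]
[array([-0.7, -9.2,  1.8]), array([ 0.008, -0.004,  0.084])]
[array([  0.2, -16.1,   1.7]), array([ 0.008, -0.005,  0.171])]
[array([  1.6, -22.9,   1.7]), array([ 0.008, -0.005,  0.259])]
[array([  3.7, -29.6,   1.6]), array([ 0.008, -0.006,  0.346])]
[array([  6.4, -36. ,   1.6]), array([ 0.007, -0.006,  0.433])]
[array([  9.6, -42.2,   1.5]), array([ 0.007, -0.006,  0.52 ])]
[array([ 13.3, -48.1,   1.5]), array([ 0.007, -0.007,  0.608])]
[array([ 17.5, -53.7,   1.5]), array([ 0.007, -0.007,  0.695])]
```

play_rows(deltas=[[30,[-0.7,-9.2,1.7],[0.008,-0.005,0.084]],[30,[0.2,-16.1,1.7],[0.008,-0.005,0.171]],[30,[1.6,-22.9,1.7],[0.008,-0.005,0.259]],[30,[3.7,-29.6,1.6],[0.008,-0.006,0.346]],[30,[6.4,-36,1.6],[0.008,-0.006,0.433]],[30,[9.6,-42.2,1.5],[0.007,-0.006,0.52]],[30,[13.3,-48.1,1.5],[0.007,-0.007,0.608]],[30,[17.5,-53.7,1.5],[0.007,-0.007,0.695]]])

```text
clock: 6.02
tcp_pos: [0.4856, -0.0212, 0.0635]
orientation: [3.085, 0.595, 0.006]
contact_force: [2.1, -2.5, 1.8]
grip_width: 0.0305
```

Run:
```python
from h import *
ph(); print(r.get_obs()['joints'].round(2))
for t in range(-162,-190,-4): print(arc(.08,C,.062,t,90))
```

```text
tcp r 0.0784 ang -157.4 tool y -68.17 F [ 2.1 -2.5  1.8] q7 -0.48 t 6.025
[-0.82  0.64  0.97  2.18 -0.81  0.74 -0.48]
[array([-1.4, -6.4,  1.5]), array([ 0.001, -0.004,  0.067])]
[array([ -0.8, -12. ,   1.5]), array([ 0.001, -0.004,  0.137])]
[array([  0.1, -17.5,   1.5]), array([ 0.001, -0.004,  0.207])]
[array([  1.4, -22.9,   1.5]), array([ 0.   , -0.004,  0.276])]
[array([  3.2, -28.2,   1.5]), array([ 0.   , -0.004,  0.346])]
[array([  5.2, -33.4,   1.5]), array([ 0.   , -0.004,  0.416])]
[array([  7.7, -38.4,   1.5]), array([ 0.   , -0.004,  0.486])]
```

play_rows(deltas=[[30,[-1.4,-6.4,1.5],[0,-0.004,0.067]],[30,[-0.8,-12,1.5],[0,-0.004,0.137]],[30,[0.1,-17.5,1.5],[0,-0.004,0.207]],[30,[1.4,-22.9,1.5],[0,-0.004,0.276]],[30,[3.2,-28.2,1.5],[0,-0.004,0.346]],[30,[5.2,-33.4,1.5],[0,-0.004,0.416]],[30,[7.7,-38.4,1.5],[0,-0.004,0.486]],[30,[7.7,-38.4,1.5],[0,-0.004,0.486]]])

```text
clock: 7.02
tcp_pos: [0.4793, 0.0181, 0.0627]
orientation: [-3.136, 0.162, -0.002]
contact_force: [1.0, -0.2, -0.2]
grip_width: 0.0303
```

Run:
```python
from h import *
ph(); grab('wrist','w2.png'); grab('top','top2.png')
```

```text
tcp r 0.0792 ang 173.35 tool y -95.9 F [ 1.  -0.2 -0.2] q7 -0.93 t 7.025
```

View pics/w2.png

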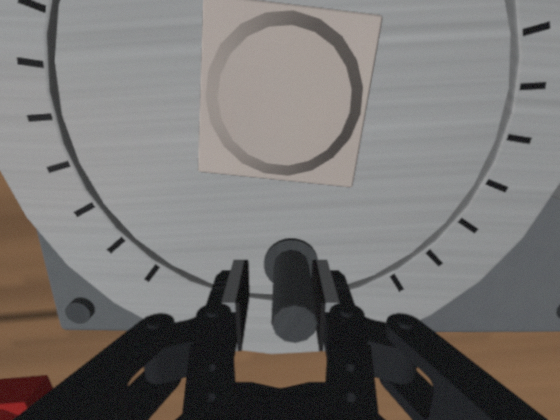

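Run:
```python
from h import *
p=cv2.imread('pics/top2.png')[130:210,234:324]
cv2.imwrite('pics/crop2.png',cv2.resize(p,None,fx=6,fy=6,interpolation=cv2.INTER_CUBIC))
for t in (171,169,168.5): print(arc(.08,C,.062,t,90))
```

```text
[array([-0.2, -3.8,  0.4]), array([-0.001, -0.001,  0.054])]
[array([-0. , -6.6,  0.4]), array([-0.001, -0.001,  0.089])]
[array([ 0. , -7.2,  0.4]), array([-0.001, -0.001,  0.098])]
```

View pics/crop2.png

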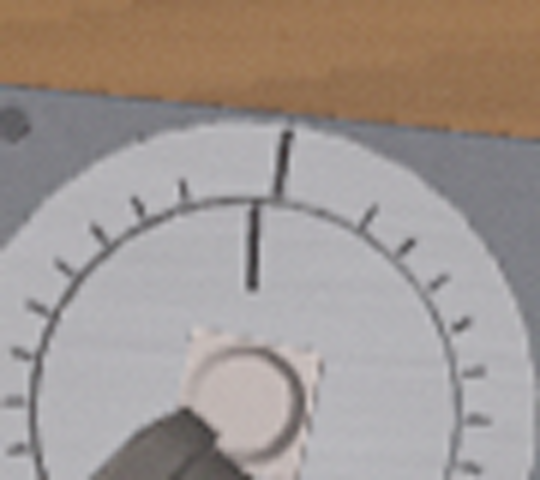

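The mark's end is at crop (255,207) and the target's inner end at (279,193), so about 6.4° remain. I'll push most of it, then lift and look.

play_rows(deltas=[[30,[-0.2,-2,0.4],[0,0,0.027]],[30,[-0.2,-4,0.4],[0,0,0.054]],[30,[0,-6,0.4],[0,0,0.08]],[30,[0,-7.6,0.4],[0,0,0.103]],[30,[0,-7.6,0.4],[0,0,0.103]]])

```text
clock: 7.75
tcp_pos: [0.4796, 0.0255, 0.0619]
orientation: [-3.124, 0.323, -0.0]
contact_force: [-0.3, -0.3, -0.1]
grip_width: 0.03
```

Run:
```python
from h import *
ph(); print(r.get_obs()['joints'].round(2)); print(arc(.08,C,.062,168,90),arc(.08,C,.22,168,90))
```

```text
tcp r 0.0802 ang 168.02 tool y -101.79 F [-0.3 -0.3 -0.1] q7 -1.03 t 7.75
[-0.99  0.74  1.11  2.2  -0.95  0.83 -1.03]
[array([ 0.2, -0. , -0.1]), array([-0.001, -0.   ,  0.004])] [array([   0.2,   -0.2, -158.1]), array([-0.001, -0.   ,  0.004])]
```

play_rows(deltas=[[30,[0,0,-30],[0,0,0]],[30,[0,0,-80],[0,0,0]],[30,[30,0,-125],[0,0,0]],[30,[70,0,-160],[0,0,0]],[30,[80,0,-180],[0,0,0]],[30,[80,0,-180],[0,0,0]],[30,[80,0,-180],[0,0,0]]])

```text
clock: 8.62
tcp_pos: [0.5566, 0.0095, 0.2407]
orientation: [-3.123, 0.322, 0.003]
contact_force: [0.2, -0.3, 0.1]
grip_width: 0.03
```

Run:
```python
from h import *
p,_=grab('wrist','w3.png'); ph()
s,sec=dial(p,[.558,.0089]); print(s)
print('mark',sec(.065,.095,-8),'target',sec(.116,.132,-8.6))
```

```text
tcp r 0.0017 ang 157.51 tool y -101.79 F [0.2 0.5 0. ] q7 -1.23 t 8.675
[0.557567   0.00777438 0.10159507]
mark (np.float64(-7.410319461025818), 141) target (np.float64(-8.165577133730386), 85)
```

View pics/w3.png

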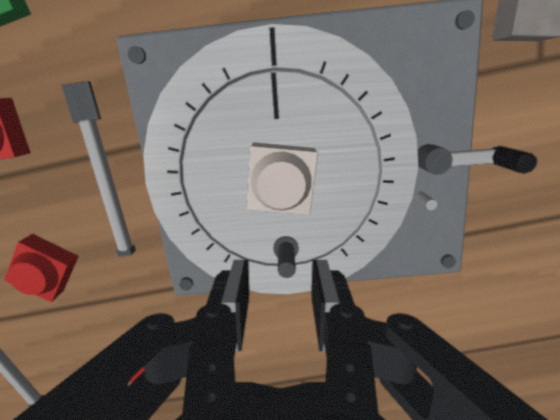

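Wrist view: mark at (275,118)–(273,70) and target at (272,66)–(271,28). They are nearly in line, 0.75° short by measurement. The stone is centred. I'll go back down and nudge about 0.75° more.

Run:
```python
from h import *
print(arc(.08,C,.062,169.5,90.2),arc(.08,C,.062,168.1,90.2),arc(.08,C,.062,167.2,90.2))
```

```text
[array([-77.9,   2.4, 178.7]), array([-0.001,  0.002, -0.026])] [array([-78. ,   0.4, 178.8]), array([-0.001,  0.002, -0.002])] [array([-77.9,  -0.9, 178.8]), array([-0.001,  0.002,  0.014])]
```

play_rows(deltas=[[30,[-40,2.4,30],[0,0,-0.026]],[30,[-78,2.4,80],[0,0,-0.026]],[30,[-78,2.4,130],[0,0,-0.026]],[30,[-78,2.4,165],[0,0,-0.026]],[30,[-78,2.4,179],[0,0,-0.026]],[30,[-78,0.4,179],[0,0,-0.002]],[30,[-78,-0.9,179],[0,0,0.014]],[30,[-78,-0.9,179],[0,0,0.014]]])

```text
clock: 9.68
tcp_pos: [0.4803, 0.0266, 0.0625]
orientation: [-3.121, 0.345, 0.002]
contact_force: [-1.5, -2.0, 1.5]
grip_width: 0.0299
```

Run:
```python
from h import *
ph(); s=r.get_obs(); print(tool(s['tcp_pos']+[0,0,.18],None),tool([.557,.0095,.24],-101.8))
```

```text
tcp r 0.0797 ang 167.17 tool y -102.6 F [-1.5 -2.   1.5] q7 -1.06 t 9.675
[array([  -0.2,   -0.3, -180. ])] [array([  78.4,   -0.3, -177.6]), array([-0.001,  0.001, -0.014])]
```

play_rows(deltas=[[30,[0,0.6,0],[0,0,0]],[30,[0,0.6,-30],[0,0,0]],[30,[0,0.6,-80],[0,0,0]],[30,[30,0,-125],[0,0,0]],[30,[70,0,-160],[0,0,0]],[30,[80,0,-180],[0,0,0]],[30,[80,0,-180],[0,0,0]],[30,[80,0,-180],[0,0,0]]])

```text
clock: 10.68
tcp_pos: [0.5576, 0.0092, 0.2416]
orientation: [-3.12, 0.345, 0.004]
contact_force: [0.5, -0.7, 0.8]
grip_width: 0.0305
```

Run:
```python
from h import *
p,_=grab('wrist','w4.png'); ph()
s,sec=dial(p,[.558,.0089]); print(s)
print('mark',sec(.065,.095,-8),'target',sec(.116,.132,-8.6))
p=cv2.imread('pics/w3.png')[:,:,::-1].copy()
# knob: black blob
g=cv2.imread('pics/w4.png',0); m=(g<45).astype('uint8'); n,l,st,ct=cv2.connectedComponentsWithStats(m)
for i in range(1,n):
    if st[i,4]>60 and st[i,4]<3000: print(st[i],ct[i].round(1))
c=np.array([.558,.0089]); a=np.radians(-98.4)
print(cast('wrist',[[514,158]],.085),cast('wrist',[[430,158]],.085))
```

```text
tcp r 0.0007 ang 148.84 tool y -102.6 F [-0.8  0.5  0.3] q7 -1.25 t 10.725
[0.55731288 0.00778302 0.10166285]
mark (np.float64(-7.9715502964035965), 145) target (np.float64(-8.118809022917304), 86)
[  0   0  29  31 267] [13.6 16. ]
[269  30   4  36  71] [270.6  47.4]
[272  76   5  43  84] [274.3  97. ]
[  0 104  31  56 838] [ 13.5 131.1]
[493 144  43  26 757] [513.6 156.7]
[ 25 239  54  61 700] [ 55.9 259.2]
[281 243  13  22 199] [287.5 253.1]
[ 45 268  15  26 171] [ 52.8 280.7]
[[ 0.53793695 -0.20292604  0.085     ]] [[ 0.55423108 -0.12847767  0.085     ]]
```

The dial is now within 0.15° of the line. Next is the lever, pushed with shut fingers from behind the knob.

```bash
cat >> h.py <<'E'
V=np.array([.541,-.151])
def lev(al,d,z,rad=.066):
    u=lambda a:np.array([np.cos(np.radians(a)),np.sin(np.radians(a))])
    q=V+rad*u(al)+d*u(al+90); return tool([*q,z],al+90)
E
python3 - <<'E'
from h import *
print(lev(-96,.034,.2),lev(-96,.034,.062),lev(-96,.034,.062)[0])
E
```

```text
[array([ 60.5, 221.7,  40.8]), array([-4.000e-03,  1.000e-03, -1.686e+00])] [array([ 61. , 221.9, 178.8]), array([-4.000e-03,  1.000e-03, -1.686e+00])] [ 61.  221.9 178.8]
```

play_rows(deltas=[[0,[5,30,0],[0,0,-0.17]],[0,[15,60,0],[0,0,-0.34]],[0,[25,90,0],[0,0,-0.51]],[0,[35,120,0],[0,0,-0.68]],[0,[45,150,0],[0,0,-0.85]],[0,[50,180,10],[0,0,-1.02]],[0,[55,205,20],[0,0,-1.19]],[0,[61,222,30],[0,0,-1.36]]])

```text
clock: 11.72
tcp_pos: [0.567, -0.2213, 0.2095]
orientation: [-2.637, -1.698, 0.003]
contact_force: [-0.3, 1.1, 0.3]
grip_width: -0.0001
```

Run:
```python
from h import *
print(lev(-96,.034,.2),lev(-96,.034,.062),r.get_obs()['joints'].round(2))
```

```text
[array([1.4, 0.4, 9.5]), array([-0.005, -0.002, -0.322])] [array([  1.3,   1.2, 147.5]), array([-0.005, -0.002, -0.322])] [-0.34  0.51  0.85  1.78 -0.44  1.06  0.24]
```

play_rows(deltas=[[0,[1.3,1,10],[-0.005,-0.002,-0.16]],[0,[1.3,1,20],[-0.005,-0.002,-0.322]],[0,[1.3,1,65],[-0.005,-0.002,-0.322]],[0,[1.3,1,105],[-0.005,-0.002,-0.322]],[0,[1.3,1,135],[-0.005,-0.002,-0.322]],[0,[1.3,1,147],[-0.005,-0.002,-0.322]],[0,[1.3,1,147],[-0.005,-0.002,-0.322]]])

```text
clock: 12.6
tcp_pos: [0.5671, -0.2197, 0.0619]
orientation: [-2.333, -2.102, 0.002]
contact_force: [0.1, -0.4, 0.9]
grip_width: 0.0004
```

Run:
```python
from h import *
print(r.get_obs()['tcp_pos'])
print(lev(-96,.026,.062))
for t in range(-101,-136,-5): print(lev(t,.025,.062))
grab('wrist','w5.png')
```

```text
[ 0.56706984 -0.21974095  0.06188322]
[array([-0.4, -7.1, -0.1]), array([-0.002, -0.   ,  0.   ])]
[array([ -2.3, -14. ,  -0.1]), array([-0.002,  0.   ,  0.088])]
[array([ -3.7, -20. ,  -0.1]), array([-0.002,  0.   ,  0.175])]
[array([ -4.6, -26. ,  -0.1]), array([-0.002,  0.   ,  0.262])]
[array([ -4.9, -32.2,  -0. ]), array([-0.002,  0.   ,  0.35 ])]
[array([ -4.7, -38.3,  -0. ]), array([-0.002,  0.   ,  0.437])]
[array([ -4. , -44.5,  -0. ]), array([-0.002,  0.001,  0.524])]
[array([ -2.7, -50.5,  -0. ]), array([-0.002,  0.001,  0.611])]
```

View pics/w5.png

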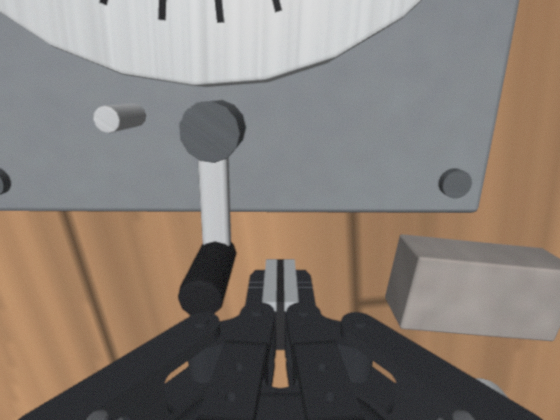

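The shut fingers at (280,280) are beside the knob at (208,280), on its trailing side, with the peg well clear. Pushing.

play_rows(deltas=[[0,[-0.4,-7,0],[0,0,0]],[0,[-2.3,-14,0],[0,0,0.088]],[0,[-3.7,-20,0],[0,0,0.175]],[0,[-4.6,-26,0],[0,0,0.262]],[0,[-4.9,-32.2,0],[0,0,0.35]],[0,[-4.7,-38.3,0],[0,0,0.437]],[0,[-4,-44.5,0],[0,0,0.524]],[0,[-2.7,-50.5,0],[0,0,0.611]]])

```text
clock: 13.65
tcp_pos: [0.5179, -0.2183, 0.0642]
orientation: [2.858, 1.298, 0.003]
contact_force: [1.2, -0.9, -1.5]
grip_width: 0.0001
```

Run:
```python
from h import *
for t in range(-136,-172,-5): print(lev(t,.025,.062))
```

```text
[array([-2. , -7.6,  2.2]), array([ 0.003, -0.001,  0.084])]
[array([ -3.5, -13.6,   2.2]), array([ 0.003, -0.001,  0.172])]
[array([ -4.4, -19.7,   2.2]), array([ 0.003, -0.001,  0.259])]
[array([ -4.7, -25.8,   2.1]), array([ 0.003, -0.001,  0.346])]
[array([ -4.6, -32. ,   2.1]), array([ 0.003, -0.001,  0.433])]
[array([ -3.9, -38.1,   2.1]), array([ 0.003, -0.002,  0.521])]
[array([ -2.6, -44.1,   2.1]), array([ 0.003, -0.002,  0.608])]
[array([ -0.9, -50. ,   2.1]), array([ 0.003, -0.002,  0.695])]
```

play_rows(deltas=[[0,[-2,-7.6,2],[0,0,0.084]],[0,[-3.5,-13.6,2],[0,0,0.172]],[0,[-4.4,-19.7,2],[0,0,0.259]],[0,[-4.7,-25.8,2],[0,0,0.346]],[0,[-4.6,-32,2],[0,0,0.433]],[0,[-3.9,-38.1,2],[0,0,0.521]],[0,[-2.6,-44.1,2],[0,0,0.608]]])

```text
clock: 14.52
tcp_pos: [0.4834, -0.1921, 0.0635]
orientation: [3.116, 0.377, 0.008]
contact_force: [-0.0, -2.5, 1.6]
grip_width: 0.0002
```

Run:
```python
from h import *
for d in (.025,.022,.019,.016,.013): print(lev(-172,d,.062))
grab('wrist','w6.png')
```

```text
[array([-2.5, -8. ,  1.4]), array([ 0.004, -0.005,  0.101])]
[array([ -2.2, -11. ,   1.4]), array([ 0.004, -0.005,  0.101])]
[array([ -1.9, -13.9,   1.4]), array([ 0.004, -0.005,  0.101])]
[array([ -1.6, -16.9,   1.4]), array([ 0.004, -0.005,  0.101])]
[array([ -1.3, -19.9,   1.4]), array([ 0.004, -0.005,  0.101])]
```

View pics/w6.png

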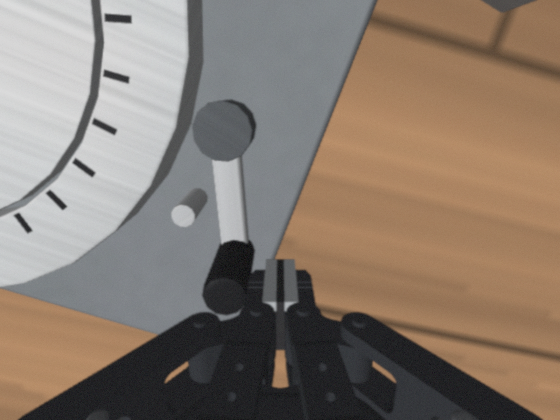

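The knob at (228,275) is in contact with the finger. The arm is still about 15° short of the peg at (188,210). I'll continue gently while watching the force.

play_rows(deltas=[[0,[-1.5,-4,1.4],[0,0,0.05]],[0,[-2.5,-8,1.4],[0,0,0.1]],[0,[-2.2,-11,1.4],[0,0,0.1]],[0,[-2,-13,1.4],[0,0,0.1]],[0,[-2,-13,1.4],[0,0,0.1]]])

```text
clock: 15.2
tcp_pos: [0.478, -0.1788, 0.0618]
orientation: [3.133, 0.218, 0.008]
contact_force: [0.3, -1.2, 0.7]
grip_width: 0.0002
```

Run:
```python
from h import *
p,_=grab('wrist','w7.png');print(r.get_obs()['tcp_pos'],r.get_obs()['contact_force'])
cv2.imwrite('pics/c7.png',p[60:360,100:400,::-1])
```

```text
[ 0.47804004 -0.1788095   0.06174557] [ 0.15100441 -1.73378474  0.9415072 ]
```

View pics/c7.png

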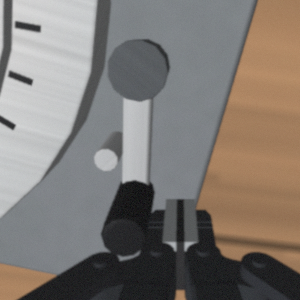

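The arm edge at crop (124,140) has nearly reached the peg's base at (118,140). A few more millimetres to go.

play_rows(deltas=[[0,[0,-1.5,0],[0,0,0.02]],[0,[0,-3,0],[0,0,0.04]],[0,[0,-3,0],[0,0,0.04]]])

```text
clock: 15.62
tcp_pos: [0.4774, -0.178, 0.0619]
orientation: [3.133, 0.151, 0.008]
contact_force: [-0.7, -7.0, -1.2]
grip_width: -0.0001
```

play_rows(deltas=[[0,[0,-2.5,0],[0,0,0]],[0,[0,-4,0],[0,0,0]],[0,[0,-4,0],[0,0,0]]])

```text
clock: 16.0
tcp_pos: [0.4774, -0.1779, 0.0622]
orientation: [3.125, 0.146, 0.011]
contact_force: [1.9, -13.3, -8.3]
grip_width: -0.0003
```

Run:
```python
from h import *
print(r.get_obs()['contact_force'])
s=r.get_obs()['tcp_pos'];print(tool(s+[0,-.015,0]),tool(s+[0,-.015,.18]),tool([.557,.0095,.24],-90))
```

```text
[  1.9470497  -13.29289183  -8.29039137]
[array([-1.4, 14.9,  0.2])] [array([  -0.3,   17.3, -179.8])] [array([  97.9, -176.7, -179.5]), array([ 0.013, -0.007,  0.093])]
```

The push is against a hard stop: 13 N with no further motion. Backing off, then lifting for a final check of dial and lever.

play_rows(deltas=[[0,[0,6,0],[0,0,0]],[0,[0,15,0],[0,0,0]],[0,[0,15,-30],[0,0,0]],[0,[0,16,-80],[0,0,0]],[0,[0,16,-130],[0,0,0]],[0,[10,-10,-170],[0,0,0.05]],[0,[30,-50,-180],[0,0,0.09]],[0,[60,-100,-180],[0,0,0.09]]])

```text
clock: 17.0
tcp_pos: [0.527, -0.0698, 0.2426]
orientation: [3.131, 0.001, 0.015]
contact_force: [1.1, -0.9, -0.2]
grip_width: 0.0002
```

Run:
```python
from h import *
print(tool([.557,-.02,.25],-98))
```

```text
[array([ 30.1, -49.7,  -7.7]), array([ 0.01, -0.01,  0.14])]
```

play_rows(deltas=[[0,[15,-25,-8],[0,0,0.07]],[0,[30,-50,-8],[0.01,-0.01,0.14]],[0,[30,-50,-8],[0.01,-0.01,0.14]],[0,[30,-50,-8],[0.01,-0.01,0.14]]])

```text
clock: 17.5
tcp_pos: [0.5562, -0.0206, 0.2502]
orientation: [3.133, -0.219, -0.001]
contact_force: [-0.3, -0.4, -0.5]
grip_width: -0.0
```

Run:
```python
from h import *
p,_=grab('wrist','w8.png'); s,sec=dial(p,[.558,.0089]); print(s)
print('mark',sec(.065,.095,-8),'target',sec(.116,.132,-8.6), r.get_obs()['contact_force'])
```

```text
[0.5574709  0.0071212  0.10185787]
mark (np.float64(-7.797016869125516), 131) target (np.float64(-8.037912142557927), 83) [-0.42306729 -0.18602899  1.24261457]
```

View pics/w8.png

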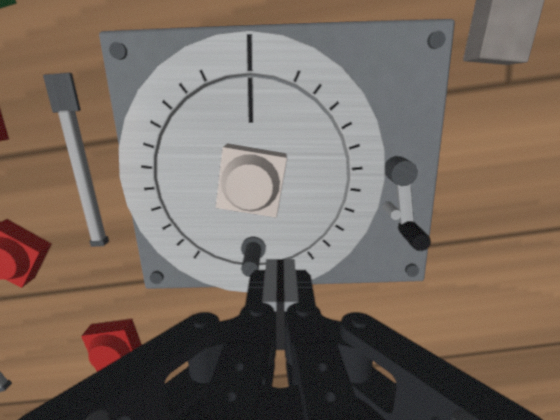

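Mark (250,122)–(250,78) and long line (250,70)–(250,36) are in line, the lever arm rests against the peg at (396,214), and the stone is still on the dial's middle. Handing in.

```bash
python3 -c "
from bench import r
print(r.hand_in())"
```

```text
the job is handed in; nothing more can be done
None
```

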